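Gather the pot lids in the red corner of the tote

ROBOT

A 7-joint arm with a two-finger parallel gripper is mounted at the origin on the work surface; the furniture and walls round the work are solid. World frame = base frame: x ahead of the robot, y to its left, z up, the work surface at z = 0. Lengths are in m, angles in rad, forces in N, time in s.
With the tool pointing down it reaches from about 0.425 to 0.925 m from the base axis. Payload 6.8 kg.
Tool frame: the origin (TCP) lies at the very end of the fingers, on their centre line; the grasp point (between the pads) lies 19 mm behind it; z points along the fingers, y is the line along which they close (so a half turn about z gives the same grasp; the last joint's range is limited). The gripper opens to 85 mm and grips with 20 to 120 N. Pads are 22 mm wide; open, the fingers measure 114 mm over their backs; the gripper's body (76 mm by 85 mm) begins 54 mm behind the grasp point. The pads swing forward as they close: fully open they stand 13 mm farther back than shut.
Start: joints at [-1.217, 0.477, 0.022, 1.555, -0.011, 1.109, -0.083], TCP at [0.301, 0.604, 0.231] pointing down, gripper open.
Joint ranges: [-2.96, 2.96], [-0.34, 2.1], [-1.41, 1.46], [0.24, 2.44], [-1.37, 4.51], [0.17, 1.92], [-2.96, 2.96]. Speed limits (rad/s): [2.39, 2.39, 3.14, 3.14, 3.14, 3.14, 3.14].

INTERFACE

Orientations are given as a rotation vector (axis times angle).
In Python, from bench import r gives the robot as it stands.
- The arm moves only by the shell command python3 -m jog 'ROWS' [FORCE]. ROWS is JSON, a list of rows, each an object of numbers: "fingers": the finger opening in m, from 0 to 0.0854; "x", "y", "z": the shift along the tool's x, y, z in m; "rx", "ry", "rz": the turn, a rotation vector about the tool's x, y, z in degrees. In form: [{"fingers": .., "x": .., "y": .., "z": .., "rx": .., "ry": .., "rz": ..}, ...]. A call has 1 to 8 rows; each row shifts and turns the commanded pose from where the row before left it, along the tool's axes as they then stand; what a row does not reach is not made up. A row lasts 1/8 s, in which the tool goes at most 62.5 mm and 10.7 degrees, less where a joint would pass 70% of its speed; a pose out of reach is approached as far as the arm can. A call is refused whole if a number of a shift passes 0.0625 or a number of a turn 10.7, either way. A call with a gripper value outside its range is refused whole. The fingers move at their own pace and stop on an object; FORCE is the grip in N (left out, the last holds). Time passes only in rows, so rows that do not move let the fingers close. It gives the time, the measured TCP pose, the force, the opening and the grip force at its end, in the units of the state.
- r.get_obs(): the state, without advancing time (a new reading comes with each control period).
- r.grab_frame(name): name is "scene" or "top"; returns (picture, depth): 420x560x3 uint8, red, green, blue; 420x560 float32, m along the optical axis (not along the pixel's ray), 0 where there is no reading.
- r.get_calibration(name): a dict with "mtx" (3x3 intrinsics, pixels), "extrinsics" (4x4, takes a point from camera to world coordinates). Camera axes: x right, y down, z forward; pixel columns grow to the right and rows downward; lengths in m; the calibration is good to about 2 mm. A picture is of the moment at which its call begins. get_calibration takes no time and is no camera call.
- r.hand_in(): hands the job in; it is judged then, once.
Trained networks look in the newest picture that a camera, given by its name, has taken for a name from the list of things; names that differ only in an ending like _2 or _b are one class to them, and where a whole thing is asked for, a point or a joint stands for the part that bears it (a point fixed in the world has none). Each returns a list of dicts, best first, with "score" (0 to 1); they miss things now and then, are a little off and sometimes report something else, mostly with a low value. They report only what shows in the picture. A call takes as long as a camera call.
- r.search_frame(target, camera): "xyz" ([x, y, z] in m, in world coordinates, good to about 4 mm: the middle of the surface that is visible of it).
- r.landmark_of(target, camera): "xyz" ([x, y, z] in m, in world coordinates, good to about 4 mm: a listed point, or the origin of a listed thing).
The state is a dict: "clock": time; "joints": joint angles; "qvel": joint speeds; "tau": joint torques, N m; "tcp_pos": TCP position; "orientation": TCP orientation; "contact_force": force on the tool from outside, world axes, zero at the start; "moment": the same for the moment, N m; "grip_width": finger opening in m; "gripper_force": force on a finger pad.
Only numpy, scipy, OpenCV 4.12 (cv2) and the standard library are available. Lean on these libraries where they do the work, as an engineer would, in place of code of your own. Each camera call takes 0.05 s, during which the arm holds its last target. There are 200 camera calls.

TASK

First pull the black marker up out of the pen holder on the end of the blue tote and stand it in the aluminium pen cup, so that it cannot fall out when the tote is tipped. Then pick the tote up by its grey handle, tilt it about 30 degrees with its red corner lowest until all three white lids have slid onto the red square, and finish while still holding it like that, tilted and clear of the bench, with the lids lying there. Do not touch the lids with the gripper, and leave the bottles where they are.

Things in the scene. Friction and masses are not known exactly. Their poses are not given: they have to be found in the camera images.
- tote: blue open carry tote, 220 x 170 x 55 mm outside (own x along the 220 mm side, own y along the 170 mm side, z up), walls and floor 5 mm, 0.28 to 0.46 kg. Origin: centre of its underside. A grey bridge handle crosses it at the middle, along own y; a white round pen holder is on the outside of its +x end; the floor of its (-x, +y) corner has a red square 95 x 95 mm that reaches into that corner. Loose on the bench, standing flat.
- handle_grip (a point): middle of the grey handle bar of the tote, 115 mm above the tote's underside. The bar is 16 mm thick (own x of the tote), 22 mm high (104 to 126 mm above the underside), about 160 mm of it free between its two posts. Axes as the tote's.
- socket_mouth (a point): centre of the mouth of the pen holder on the tote, 60 mm above the tote's underside; round hole 19 mm wide, 55 mm deep, outside 25 mm wide. Axes as the tote's.
- red_patch (a point): centre of the red square on the tote's inner floor, 95 x 95 mm; axes as the tote's. The inner corner it fills lies at (-47.5, +47.5) mm from here.
- red_corner_foot (a point): outer corner of the tote's underside below the red square, at (-110, +85, 0) mm in the tote's frame.
- lid_1: white press-on pot lid lying loose in the tote, 33 mm across, 11 mm tall, 15 g, slippery (friction against the tote 0.14 to 0.21, so it starts to slide at a tilt of 8 to 12 degrees, and along a wall into a corner by about 22). Origin: centre of its underside.
- lid_2: white press-on pot lid lying loose in the tote, 33 mm across, 11 mm tall, 15 g, slippery (friction against the tote 0.14 to 0.21, so it starts to slide at a tilt of 8 to 12 degrees, and along a wall into a corner by about 22). Origin: centre of its underside.
- lid_3: white press-on pot lid lying loose in the tote, 33 mm across, 11 mm tall, 15 g, slippery (friction against the tote 0.14 to 0.21, so it starts to slide at a tilt of 8 to 12 degrees, and along a wall into a corner by about 22). Origin: centre of its underside.
- marker: black marker pen, 128 mm long, 12 mm thick, 15 g, standing upright in the tote's pen holder with about 73 mm showing; its top is then about 133 mm above the bench. Own y runs along the pen, and points up while it stands.
- marker_mid (a point): middle of the marker, on its centre line (64 mm from either end).
- pen_cup: plain round aluminium pen cup, open at the top, empty, 66 mm across the rim, 90 mm tall, wall 3 mm, floor about 5 mm thick, 0.25 kg, loose. Origin: centre of its underside.
- reagent_bottle: white bottle with a blue cap, 41 mm wide, 80 mm tall, a bystander; origin at the centre of its underside.
- amber_bottle: brown bottle with a black cap, 38 mm wide, 76 mm tall, a bystander; origin at the centre of its underside.

How it is judged:
On the way, in this order (a step that is already met when the one before it is completed fails the run):
1. the marker stands in the pen cup, let go (horizontal distance between marker_mid and pen_cup below 0.035 m and height (world z) of marker_mid between 0.045 and 0.09 m and angle between marker's own y axis and vertical below 0.8 rad and angle between pen_cup's own z axis and vertical below 0.15 rad and contact force between the fingers and marker below 0.05 N), for 0.2 s.
2. the tote is held up by the gripper, tilted with its red corner lowest, all three lids on the red square (height (world z) of red_corner_foot above 0.015 m and angle between tote's own z axis and vertical between 0.3 and 0.95 rad and angle between tote's own x axis and vertical below 1.47079 rad and angle between tote's own y axis and vertical above 1.6708 rad and contact force between the fingers and tote above 1 N and x of lid_1 in the frame of red_patch between -0.05 and 0.0475 m and y of lid_1 in the frame of red_patch between -0.0475 and 0.05 m and z of lid_1 in the frame of red_patch between -0.01 and 0.04 m and x of lid_2 in the frame of red_patch between -0.05 and 0.0475 m and y of lid_2 in the frame of red_patch between -0.0475 and 0.05 m and z of lid_2 in the frame of red_patch between -0.01 and 0.04 m and x of lid_3 in the frame of red_patch between -0.05 and 0.0475 m and y of lid_3 in the frame of red_patch between -0.0475 and 0.05 m and z of lid_3 in the frame of red_patch between -0.01 and 0.04 m), for 0.2 s.
At the end, for the whole second after the job is handed in: The marker stands in the upright pen cup, let go (within 35 mm of its axis). The gripper holds the tote with its red corner lowest and 15 mm or more above the bench, tilted 17 to 54 degrees (6 or more along each side); all lid centres lie on the red square. All at rest (all of step 1 and all of step 2 and linear speed of each of tote, lid_1, lid_2, lid_3 below 0.03 m/s); the arm keeps its last pose, push and grip.
It fails at once if a lid is touched by the robot (contact force between any of the fingers, the arm and lid_1 above 0.3 N or contact force between any of the fingers, the arm and lid_2 above 0.3 N or contact force between any of the fingers, the arm and lid_3 above 0.3 N).
It fails at once if the tote is lifted while the marker still stands in its pen holder (height (world z) of handle_grip above 0.145 m and distance between marker_mid and socket_mouth below 0.035 m).
It fails at once if a bottle is knocked away (distance of any of reagent_bottle, amber_bottle from where it was at the start of the episode above 0.03 m).
It also fails if it takes over 50 s, if anything falls off the work surface, if the arm or the gripper's body presses on something with over 40 N, if the wrist force passes 120 N, or if a joint passes its speed limit or range.

## Working session

There is one attempt and no reset: what is moved stays moved. The work goes in short steps, Python scripts to look and compute and a shell command to move; the robot and the scene stay as the last step left them, time stands still between calls to the robot, and variables do not carry over. Pictures are saved under pics/ and viewed, at most 10 in all, crops included, and the job is handed in when it is done.

```bash
ls; mkdir -p pics; python3 - <<'E'
from bench import r
import cv2,numpy as np
for c in ("scene","top"):
    im,d=r.grab_frame(c); cv2.imwrite(f"pics/{c}0.png",im[:,:,::-1])
    for t in ("handle_grip","socket_mouth","red_corner_foot","marker_mid","pen_cup","tote","reagent_bottle","amber_bottle","red_patch","lid_1"):
        print(c,t,[(np.round(q["xyz"],3).tolist(),round(q["score"],2)) for q in r.landmark_of(t,c)[:3]])
o=r.get_obs();print(o)
E
```

```text
pics
scene handle_grip [([0.464, -0.106, 0.115], 0.72), ([0.434, -0.029, 0.004], 0.32)]
scene socket_mouth [([0.446, 0.022, 0.064], 0.65), ([0.342, 0.34, -0.002], 0.3)]
scene red_corner_foot [([0.393, -0.224, -0.002], 0.58)]
scene marker_mid [([0.45, 0.016, 0.07], 0.63)]
scene pen_cup [([0.43, 0.271, 0.0], 0.56), ([0.46, -0.103, 0.003], 0.29)]
scene tote [([0.46, -0.104, 0.002], 0.82)]
scene reagent_bottle [([0.343, 0.341, 0.002], 0.63), ([0.524, -0.132, 0.006], 0.15)]
scene amber_bottle [([0.345, -0.344, -0.006], 0.56)]
scene red_patch [([0.437, -0.166, 0.008], 0.76)]
scene lid_1 [([0.526, -0.134, 0.006], 0.55), ([0.428, -0.027, 0.007], 0.52), ([0.512, -0.034, 0.008], 0.36)]
top handle_grip [([0.463, -0.11, 0.117], 0.64)]
top socket_mouth [([0.443, 0.016, 0.063], 0.75)]
top red_corner_foot [([0.393, -0.229, -0.001], 0.88)]
top marker_mid [([0.455, 0.016, 0.071], 0.56), ([0.393, -0.229, -0.001], 0.22)]
top pen_cup [([0.43, 0.272, -0.002], 0.57)]
top tote []
top reagent_bottle [([0.341, 0.343, 0.001], 0.48)]
top amber_bottle [([0.342, -0.347, 0.0], 0.65)]
top red_patch [([0.434, -0.16
[... 211 characters left out ...]
ray([-1.21709538,  0.47699708,  0.02241081,  1.55538199, -0.01152279,
        1.10929772, -0.08308905]), 'qvel': array([ 1.00841555e-03, -1.10397067e-04, -7.55761194e-05, -6.04399359e-06,
        4.37065161e-04,  1.30970218e-03,  1.50218966e-03]), 'tau': array([ 7.07633662e-04, -5.96329701e+01,  1.60643600e+00, -2.81544363e+01,
        1.24537549e-02,  1.66172900e-03, -1.45446501e-05]), 'tcp_pos': array([0.30075883, 0.60432216, 0.23131769]), 'orientation': array([-7.19007010e-01, -3.05818471e+00, -7.60364759e-05]), 'contact_force': array([ 0.52908485, -1.02390853, -0.29160168]), 'moment': array([-0.02766525, -0.06413179,  0.01535216]), 'gripper_force': 0.0, 'grip_width': 0.08554042856279247}
```

View pictures.

View pics/top0.png

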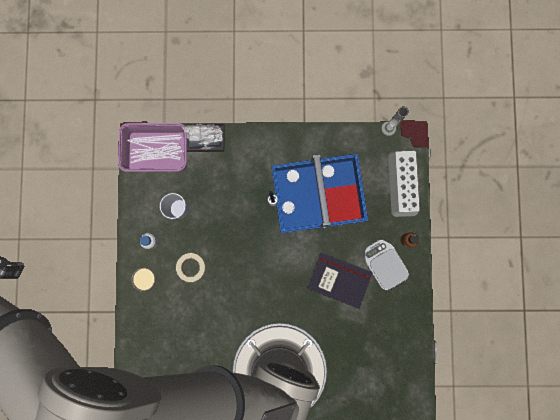

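View pics/scene0.png

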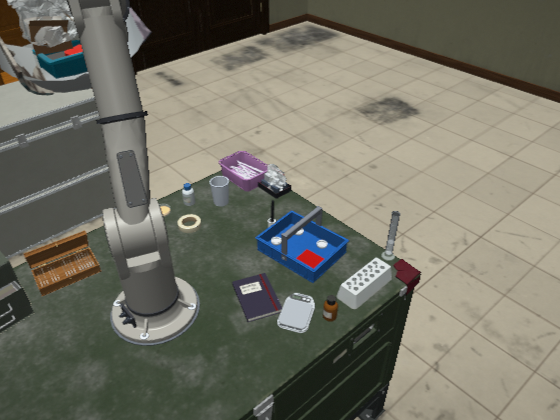

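```bash
cat > h.py <<'E'
from bench import r
import numpy as np
from scipy.spatial.transform import Rotation as R
def delta(p,Rt=None):
    o=r.get_obs();A=R.from_rotvec(o["orientation"])
    print("clock",o["clock"],"tcp",o["tcp_pos"].round(4),"w",round(o["grip_width"],4),"gf",o["gripper_force"],"F",o["contact_force"].round(1))
    print("tool axes (cols)\n",A.as_matrix().round(3))
    print("tool shift",A.inv().apply(np.array(p)-o["tcp_pos"]).round(4))
    if Rt is not None: print("turn deg",np.degrees((A.inv()*Rt).as_rotvec()).round(2))
E
python3 - <<'E'
from h import *
delta([.45,.016,.2])
o=r.get_obs()
for c in("scene","top"):
    k=r.get_calibration(c);print(c,np.round(k["extrinsics"],3).tolist(),np.round(k["mtx"],1).tolist())
E
```

```text
clock 1.1 tcp [0.3008 0.6043 0.2313] w 0.0855 gf 0.0 F [ 0.5 -1.  -0.3]
tool axes (cols)
 [[-0.895  0.446 -0.   ]
 [ 0.446  0.895  0.   ]
 [ 0.     0.    -1.   ]]
tool shift [-0.3958 -0.4602  0.0313]
scene [[0.758, -0.419, 0.499, -0.33], [-0.652, -0.464, 0.6, -0.888], [-0.019, -0.78, -0.625, 1.05], [0.0, 0.0, 0.0, 1.0]] [[485.8, 0.0, 266.0], [0.0, 485.8, 211.4], [0.0, 0.0, 1.0]]
top [[-0.005, -0.996, 0.092, 0.314], [-1.0, 0.005, 0.005, -0.009], [-0.006, -0.092, -0.996, 1.348], [0.0, 0.0, 0.0, 1.0]] [[501.9, 0.0, 279.5], [0.0, 501.9, 204.5], [0.0, 0.0, 1.0]]
```

The pictures agree with the networks. In the top view the marker and holder are at about (272,199) and the cup at (173,206). The red patch is at (345,203), the handle runs from (317,157) to (325,225), and the lids are at (293,176), (288,208) and (328,171). I'm moving towards the marker.

```bash
python3 -m jog '[{"x":-0.04,"y":-0.046},{"x":-0.04,"y":-0.046},{"x":-0.04,"y":-0.046},{"x":-0.04,"y":-0.046},{"x":-0.04,"y":-0.046},{"x":-0.04,"y":-0.046},{"x":-0.04,"y":-0.046},{"rz":10.7}]' 120
python3 -m jog '[{"rz":10.7},{"rz":10.7},{"rz":10.7},{"rz":10.7},{"rz":2.5}]'
python3 - <<'E'
from h import *
im,d=r.grab_frame("top");k=r.get_calibration("top");K=k["mtx"];E=np.array(k["extrinsics"])
v,u=np.mgrid[:420,:560];P=np.stack([(u-K[0][2])/K[0][0]*d,(v-K[1][2])/K[1][1]*d,d],-1)@E[:3,:3].T+E[:3,3]
m=(abs(P[...,0]-.45)<.03)&(abs(P[...,1]-.016)<.03)&(P[...,2]>.1)&(P[...,2]<.15)
print(m.sum(),P[m].round(3).tolist())
g=(im.max(-1)<60)&(abs(P[...,0]-.45)<.04)&(abs(P[...,1]-.016)<.04)&(P[...,2]>.065)
print(np.c_[P[g]].round(3).tolist()[:25])
delta([.452,.016,.098],R.from_matrix(np.array([[.134,.991,0],[.991,-.134,0],[0,0,-1.]])@np.diag([1,1,1])))
E
```

```text
20 [[0.46, 0.02, 0.134], [0.46, 0.018, 0.132], [0.457, 0.023, 0.133], [0.457, 0.02, 0.132], [0.458, 0.018, 0.129], [0.458, 0.016, 0.129], [0.455, 0.023, 0.132], [0.455, 0.02, 0.133], [0.455, 0.018, 0.132], [0.455, 0.016, 0.127], [0.454, 0.023, 0.118], [0.452, 0.02, 0.134], [0.453, 0.018, 0.126], [0.453, 0.016, 0.124], [0.453, 0.024, 0.109], [0.452, 0.021, 0.117], [0.451, 0.018, 0.12], [0.452, 0.016, 0.115], [0.45, 0.021, 0.109], [0.45, 0.018, 0.112]]
[[0.46, 0.02, 0.134], [0.46, 0.018, 0.132], [0.457, 0.023, 0.133], [0.457, 0.02, 0.132], [0.458, 0.018, 0.129], [0.458, 0.016, 0.129], [0.455, 0.023, 0.132], [0.455, 0.02, 0.133], [0.455, 0.018, 0.132], [0.455, 0.016, 0.127], [0.454, 0.023, 0.118], [0.452, 0.02, 0.134], [0.453, 0.018, 0.126], [0.453, 0.016, 0.124], [0.452, 0.021, 0.117], [0.451, 0.018, 0.12], [0.452, 0.016, 0.115], [0.45, 0.021, 0.109], [0.45, 0.018, 0.112], [0.451, 0.016, 0.099], [0.45, 0.019, 0.09], [0.45, 0.016, 0.09], [0.451, 0.014, 0.077], [0.448, 0.019, 0.079], [0.448, 0.017, 0.079]]
clock 1.15 tcp [0.3008 0.6043 0.2313] w 0.0856 gf 0.0 F [-0.7 -0.3 -0.3]
tool axes (cols)
 [[-0.895  0.446 -0.   ]
 [ 0.446  0.895 -0.   ]
 [ 0.    -0.    -1.   ]]
tool shift [-0.3975 -0.4593  0.1333]
turn deg [-0.   -0.   71.24]validation failed for argument at $[0]...
validation failed for argument at $[0]...
```

```bash
python3 -m jog '[{"fingers":0.085,"x":-0.04,"y":-0.046,"z":0,"rx":0,"ry":0,"rz":0},{"fingers":0.085,"x":-0.04,"y":-0.046,"z":0,"rx":0,"ry":0,"rz":0},{"fingers":0.085,"x":-0.04,"y":-0.046,"z":0,"rx":0,"ry":0,"rz":0},{"fingers":0.085,"x":-0.04,"y":-0.046,"z":0,"rx":0,"ry":0,"rz":0},{"fingers":0.085,"x":-0.04,"y":-0.046,"z":0,"rx":0,"ry":0,"rz":0},{"fingers":0.085,"x":-0.04,"y":-0.046,"z":0,"rx":0,"ry":0,"rz":0},{"fingers":0.085,"x":-0.04,"y":-0.046,"z":0,"rx":0,"ry":0,"rz":0},{"fingers":0.085,"x":-0.04,"y":-0.046,"z":0,"rx":0,"ry":0,"rz":0}]' 60
python3 - <<'E'
from h import *
delta([.455,.018,.100])
E
```

```text
clock: 2.15
tcp_pos: [0.4237, 0.1304, 0.2317]
orientation: [0.719, 3.057, 0.002]
contact_force: [1.1, 0.1, 0.2]
grip_width: 0.0847
gripper_force: 0.0
clock 2.15 tcp [0.4237 0.1304 0.2317] w 0.0847 gf 0.0 F [1.1 0.1 0.2]
tool axes (cols)
 [[-0.895  0.446  0.001]
 [ 0.446  0.895  0.001]
 [-0.001  0.001 -1.   ]]
tool shift [-0.078  -0.0868  0.1317]
```

```bash
python3 -m jog '[{"fingers":0.085,"x":-0.039,"y":-0.0434,"z":0,"rx":0,"ry":0,"rz":0},{"fingers":0.085,"x":-0.039,"y":-0.0434,"z":0,"rx":0,"ry":0,"rz":0},{"fingers":0.085,"x":0,"y":0,"z":0.045,"rx":0,"ry":0,"rz":0},{"fingers":0.085,"x":0,"y":0,"z":0.045,"rx":0,"ry":0,"rz":0},{"fingers":0.085,"x":0,"y":0,"z":0.043,"rx":0,"ry":0,"rz":0},{"fingers":0.03,"x":0,"y":0,"z":0,"rx":0,"ry":0,"rz":0},{"fingers":0,"x":0,"y":0,"z":0,"rx":0,"ry":0,"rz":0},{"fingers":0,"x":0,"y":0,"z":0,"rx":0,"ry":0,"rz":0}]' 40
python3 -m jog '[{"fingers":0,"x":0,"y":0,"z":0,"rx":0,"ry":0,"rz":0},{"fingers":0,"x":0,"y":0,"z":0,"rx":0,"ry":0,"rz":0},{"fingers":0,"x":0,"y":0,"z":0,"rx":0,"ry":0,"rz":0},{"fingers":0,"x":0,"y":0,"z":0,"rx":0,"ry":0,"rz":0}]'
```

```text
clock: 3.15
tcp_pos: [0.4558, 0.0201, 0.1]
orientation: [0.718, 3.055, 0.003]
contact_force: [0.3, 0.2, -0.4]
grip_width: 0.032
gripper_force: 0.0
clock: 3.65
tcp_pos: [0.4549, 0.0184, 0.0995]
orientation: [0.72, 3.057, -0.001]
contact_force: [-1.8, -4.6, 10.0]
grip_width: 0.0081
gripper_force: 38.9
```

```bash
python3 -m jog '[{"fingers":0,"x":0,"y":0,"z":-0.01,"rx":0,"ry":0,"rz":0},{"fingers":0,"x":0,"y":0,"z":-0.02,"rx":0,"ry":0,"rz":0},{"fingers":0,"x":0,"y":0,"z":-0.03,"rx":0,"ry":0,"rz":0},{"fingers":0,"x":0,"y":0,"z":-0.04,"rx":0,"ry":0,"rz":0},{"fingers":0,"x":0,"y":0,"z":-0.04,"rx":0,"ry":0,"rz":0},{"fingers":0,"x":0,"y":0,"z":0,"rx":0,"ry":0,"rz":0}]'
python3 - <<'E'
from h import *
import cv2
im,d=r.grab_frame("scene");cv2.imwrite("pics/s1.png",cv2.resize(im[60:280,180:400,::-1],None,fx=2.7,fy=2.7))
for t in("marker_mid","socket_mouth"):
  print([(np.round(q["xyz"],3).tolist(),round(q["score"],2)) for q in r.landmark_of(t,"scene")[:2]])
delta([.43,.2715,.24])
E
```

```text
clock: 4.4
tcp_pos: [0.4565, 0.0205, 0.2418]
orientation: [0.717, 3.052, 0.007]
contact_force: [0.6, -0.2, -0.5]
grip_width: 0.0078
gripper_force: 39.6
[([0.454, 0.022, 0.214], 0.52)]
[([0.447, 0.02, 0.06], 0.65), ([0.522, -0.131, 0.008], 0.47)]
clock 4.55 tcp [0.4538 0.02   0.2379] w 0.0079 gf 39.625999418785796 F [-0.4  0.1 -1.9]
tool axes (cols)
 [[-0.895  0.445 -0.001]
 [ 0.445  0.895  0.   ]
 [ 0.001 -0.    -1.   ]]
tool shift [ 0.1333  0.2146 -0.0021]
```

View pics/s1.png

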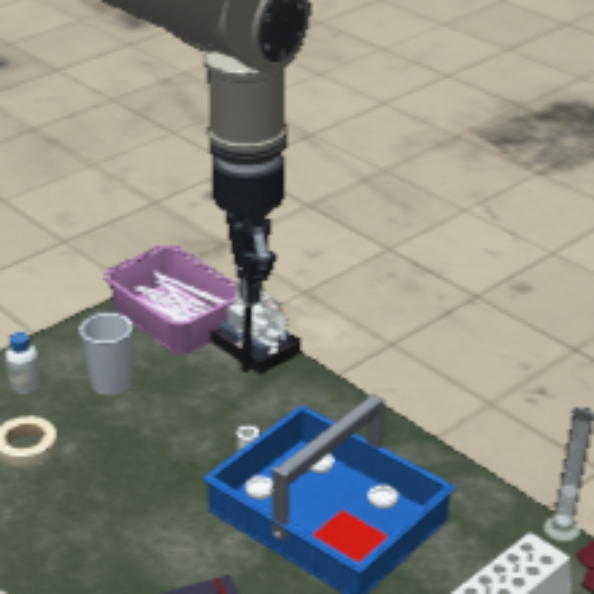

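The marker hangs upright in the fingers, from (245,290) to (247,370) in the crop, with the holder empty at (247,435). Next I carry it to the cup at (107,350).

```bash
python3 -m jog '[{"fingers":0,"x":0.0267,"y":0.0429,"z":0,"rx":0,"ry":0,"rz":0},{"fingers":0,"x":0.0267,"y":0.0429,"z":0,"rx":0,"ry":0,"rz":0},{"fingers":0,"x":0.0267,"y":0.0429,"z":0,"rx":0,"ry":0,"rz":0},{"fingers":0,"x":0.0267,"y":0.0429,"z":0,"rx":0,"ry":0,"rz":0},{"fingers":0,"x":0.0267,"y":0.0429,"z":0,"rx":0,"ry":0,"rz":0},{"fingers":0,"x":0,"y":0,"z":0,"rx":0,"ry":0,"rz":0},{"fingers":0,"x":0,"y":0,"z":0,"rx":0,"ry":0,"rz":0}]'
python3 -m jog '[{"fingers":0,"x":0,"y":0,"z":0.035,"rx":0,"ry":0,"rz":0},{"fingers":0,"x":0,"y":0,"z":0.035,"rx":0,"ry":0,"rz":0},{"fingers":0,"x":0,"y":0,"z":0.035,"rx":0,"ry":0,"rz":0},{"fingers":0,"x":0,"y":0,"z":0.015,"rx":0,"ry":0,"rz":0},{"fingers":0,"x":0,"y":0,"z":0.009,"rx":0,"ry":0,"rz":0},{"fingers":0,"x":0,"y":0,"z":0,"rx":0,"ry":0,"rz":0}]'
python3 - <<'E'
from h import *
import cv2
im,d=r.grab_frame("scene");cv2.imwrite("pics/s2.png",cv2.resize(im[100:240,150:290,::-1],None,fx=4,fy=4))
for t in("marker_mid","pen_cup"):
  print([(np.round(q["xyz"],3).tolist(),round(q["score"],2)) for q in r.landmark_of(t,"scene")[:2]])
E
```

```text
clock: 5.42
tcp_pos: [0.43, 0.2703, 0.237]
orientation: [-0.719, -3.057, 0.004]
contact_force: [0.8, -1.0, -0.1]
grip_width: 0.0078
gripper_force: 39.6
clock: 6.18
tcp_pos: [0.4308, 0.271, 0.1095]
orientation: [0.72, 3.058, -0.0]
contact_force: [0.6, -0.2, -1.0]
grip_width: 0.0076
gripper_force: 39.6
[([0.428, 0.27, 0.082], 0.41)]
[([0.431, 0.269, 0.002], 0.72), ([0.525, -0.133, 0.006], 0.72)]
```

View pics/s2.png

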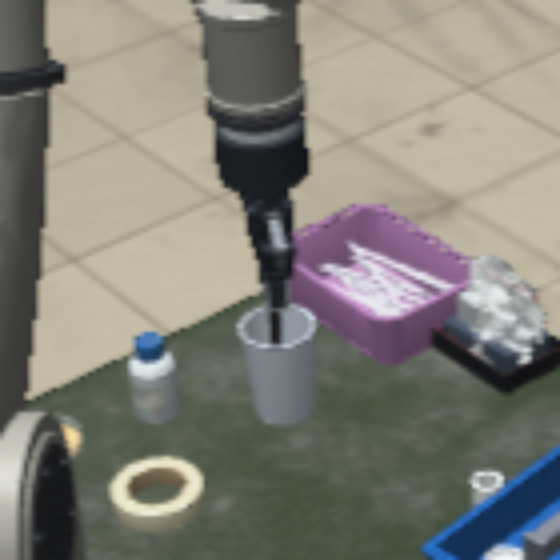

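The marker is inside the cup, at about (275,330) in the crop. I'll lower it the last bit, open, and rise.

```bash
python3 -m jog '[{"fingers":0,"x":0,"y":0,"z":0.004,"rx":0,"ry":0,"rz":0},{"fingers":0,"x":0,"y":0,"z":0.004,"rx":0,"ry":0,"rz":0},{"fingers":0,"x":0,"y":0,"z":0,"rx":0,"ry":0,"rz":0}]'
python3 -m jog '[{"fingers":0.085,"x":0,"y":0,"z":0,"rx":0,"ry":0,"rz":0},{"fingers":0.085,"x":0,"y":0,"z":0,"rx":0,"ry":0,"rz":0},{"fingers":0.085,"x":0,"y":0,"z":0,"rx":0,"ry":0,"rz":0},{"fingers":0.085,"x":0,"y":0,"z":0,"rx":0,"ry":0,"rz":0},{"fingers":0.085,"x":0,"y":0,"z":0,"rx":0,"ry":0,"rz":0},{"fingers":0.085,"x":0,"y":0,"z":-0.04,"rx":0,"ry":0,"rz":0},{"fingers":0.085,"x":0,"y":0,"z":-0.05,"rx":0,"ry":0,"rz":0},{"fingers":0.085,"x":0,"y":0,"z":-0.05,"rx":0,"ry":0,"rz":0}]'
python3 - <<'E'
from h import *
import cv2
im,d=r.grab_frame("scene");cv2.imwrite("pics/s3.png",cv2.resize(im[100:240,150:290,::-1],None,fx=4,fy=4))
for t in("marker_mid","pen_cup"):
  print([(np.round(q["xyz"],3).tolist(),round(q["score"],2)) for q in r.landmark_of(t,"scene")[:2]])
# handle bar from depth
P={}
for c in("top","scene"):
  im,d=r.grab_frame(c);k=r.get_calibration(c);K=k["mtx"];E=np.array(k["extrinsics"])
  v,u=np.mgrid[:420,:560];Q=np.stack([(u-K[0][2])/K[0][0]*d,(v-K[1][2])/K[1][1]*d,d],-1)@E[:3,:3].T+E[:3,3]
  m=(abs(Q[...,0]-.463)<.09)&(abs(Q[...,1]+.108)<.04)&(Q[...,2]>.12)&(Q[...,2]<.13)
  q=Q[m];x=q[:,:2];w=np.linalg.svd(x-x.mean(0))[2][0];print(c,len(q),q.mean(0),q.min(0),q.max(0),w,np.degrees(np.arctan2(w[1],w[0])))
delta([.463,-.108,.24],R.from_matrix([[-.991,-.134*-1,0],[-.134*1,-.991,0],[0,0,-1]]))
E
```

```text
clock: 6.7
tcp_pos: [0.4302, 0.2712, 0.101]
orientation: [-0.719, -3.058, 0.001]
contact_force: [0.1, 0.6, -0.3]
grip_width: 0.0078
gripper_force: 39.6
clock: 7.7
tcp_pos: [0.4302, 0.2711, 0.2427]
orientation: [-0.719, -3.058, 0.001]
contact_force: [1.3, 0.4, -0.4]
grip_width: 0.0848
gripper_force: 0.0
[([0.442, 0.28, 0.068], 0.38), ([0.39, -0.225, 0.0], 0.38)]
[([0.434, 0.266, 0.0], 0.9)]
top 460 [ 0.46324965 -0.10331636  0.12543566] [ 0.37648394 -0.12301955  0.12005998] [ 0.55214026 -0.08324813  0.12995797] [-0.9921331  -0.12518749] -172.80841691746008
scene 234 [ 0.45815474 -0.10580955  0.1242988 ] [ 0.37429015 -0.12541864  0.12013771] [ 0.54918812 -0.08358911  0.129725  ] [-0.99211532 -0.12532831] -172.80028422716333Traceback (most recent call last):
  File "<stdin>", line 13, in <module>
  File "scipy/spatial/transform/_rotation.pyx", line 1143, in scipy.spatial.transform._rotation.Rotation.from_matrix
ValueError: Non-positive determinant (left-handed or null coordinate frame) in rotation matrix 0: [[-0.991  0.134  0.   ]
 [-0.134 -0.991  0.   ]
 [ 0.     0.    -1.   ]].
```

View pics/s3.png

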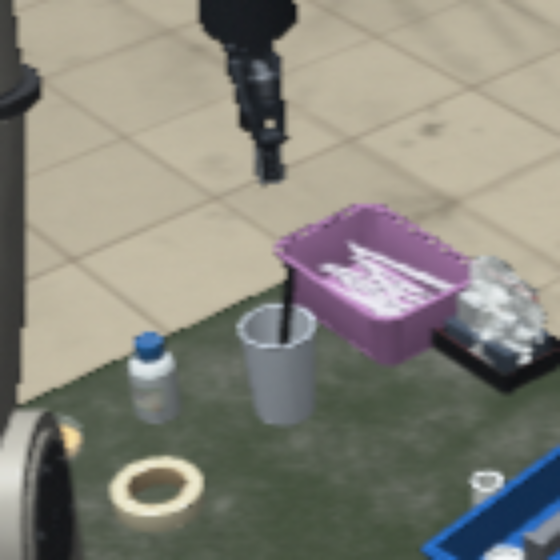

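The marker leans in the upright cup: pen at (288,300), cup at (280,365). Now to the handle. I translate, then yaw +146°.

```bash
python3 -m jog '[{"fingers":0.085,"x":-0.028,"y":-0.046,"z":0,"rx":0,"ry":0,"rz":0},{"fingers":0.085,"x":-0.028,"y":-0.046,"z":0,"rx":0,"ry":0,"rz":0},{"fingers":0.085,"x":-0.028,"y":-0.046,"z":0,"rx":0,"ry":0,"rz":0},{"fingers":0.085,"x":-0.028,"y":-0.046,"z":0,"rx":0,"ry":0,"rz":0},{"fingers":0.085,"x":-0.028,"y":-0.046,"z":0,"rx":0,"ry":0,"rz":0},{"fingers":0.085,"x":-0.028,"y":-0.046,"z":0,"rx":0,"ry":0,"rz":0},{"fingers":0.085,"x":-0.028,"y":-0.046,"z":0,"rx":0,"ry":0,"rz":0},{"fingers":0.085,"x":0,"y":0,"z":0,"rx":0,"ry":0,"rz":10.7}]' 120
python3 -m jog '[{"fingers":0.085,"x":0,"y":0,"z":0,"rx":0,"ry":0,"rz":10.7},{"fingers":0.085,"x":0,"y":0,"z":0,"rx":0,"ry":0,"rz":10.7},{"fingers":0.085,"x":0,"y":0,"z":0,"rx":0,"ry":0,"rz":10.7},{"fingers":0.085,"x":0,"y":0,"z":0,"rx":0,"ry":0,"rz":10.7},{"fingers":0.085,"x":0,"y":0,"z":0,"rx":0,"ry":0,"rz":10.7},{"fingers":0.085,"x":0,"y":0,"z":0,"rx":0,"ry":0,"rz":10.7},{"fingers":0.085,"x":0,"y":0,"z":0,"rx":0,"ry":0,"rz":10.7},{"fingers":0.085,"x":0,"y":0,"z":0,"rx":0,"ry":0,"rz":10.7}]'
python3 -m jog '[{"fingers":0.085,"x":0,"y":0,"z":0,"rx":0,"ry":0,"rz":10.7},{"fingers":0.085,"x":0,"y":0,"z":0,"rx":0,"ry":0,"rz":10.7},{"fingers":0.085,"x":0,"y":0,"z":0,"rx":0,"ry":0,"rz":10.7},{"fingers":0.085,"x":0,"y":0,"z":0,"rx":0,"ry":0,"rz":10.7},{"fingers":0.085,"x":0,"y":0,"z":0,"rx":0,"ry":0,"rz":7.2},{"fingers":0.085,"x":0,"y":0,"z":0,"rx":0,"ry":0,"rz":0}]'
cat > tgt.py <<'E'
from h import *
yt=np.array([.1253,-.992,0]);zt=np.array([0,0,-1.]);R0=R.from_matrix(np.c_[np.cross(yt,zt),yt,zt])
E
python3 - <<'E'
from tgt import *
delta([.462,-.1045,.096],R0);print(r.get_obs()["joints"].round(3))
E
```

```text
clock: 8.95
tcp_pos: [0.461, -0.1089, 0.24]
orientation: [-1.016, -2.971, 0.004]
contact_force: [0.2, 0.6, 0.5]
grip_width: 0.0847
gripper_force: 0.0
clock: 9.95
tcp_pos: [0.4613, -0.1042, 0.2397]
orientation: [-2.762, -1.496, 0.005]
contact_force: [0.7, 1.1, 0.4]
grip_width: 0.0849
gripper_force: 0.0
clock: 10.7
tcp_pos: [0.4616, -0.1041, 0.2401]
orientation: [3.135, 0.2, -0.004]
contact_force: [-0.3, -0.2, -0.8]
grip_width: 0.0852
gripper_force: 0.0
clock 10.7 tcp [ 0.4616 -0.1041  0.2401] w 0.0852 gf 0.0 F [-0.3 -0.2 -0.8]
tool axes (cols)
 [[ 0.992  0.127 -0.003]
 [ 0.127 -0.992 -0.001]
 [-0.003  0.    -1.   ]]
tool shift [0.0008 0.0004 0.1441]
turn deg [0.02 0.15 0.12]
[-0.622  0.152  0.801  2.049 -0.129  0.993 -1.199]
```

```bash
python3 -m jog '[{"fingers":0.085,"x":0.001,"y":0,"z":0.048,"rx":0,"ry":0,"rz":0},{"fingers":0.085,"x":0,"y":0,"z":0.048,"rx":0,"ry":0,"rz":0},{"fingers":0.085,"x":0,"y":0,"z":0.048,"rx":0,"ry":0,"rz":0},{"fingers":0.085,"x":0,"y":0,"z":0,"rx":0,"ry":0,"rz":0},{"fingers":0,"x":0,"y":0,"z":0,"rx":0,"ry":0,"rz":0},{"fingers":0,"x":0,"y":0,"z":0,"rx":0,"ry":0,"rz":0},{"fingers":0,"x":0,"y":0,"z":0,"rx":0,"ry":0,"rz":0},{"fingers":0,"x":0,"y":0,"z":0,"rx":0,"ry":0,"rz":0}]' 120
python3 -m jog '[{"fingers":0,"x":0,"y":0,"z":0,"rx":0,"ry":0,"rz":0},{"fingers":0,"x":0,"y":0,"z":0,"rx":0,"ry":0,"rz":0},{"fingers":0,"x":0,"y":0,"z":0,"rx":0,"ry":0,"rz":0}]'
```

```text
clock: 11.7
tcp_pos: [0.464, -0.104, 0.0984]
orientation: [-3.135, -0.199, -0.003]
contact_force: [-4.1, 3.3, 14.8]
grip_width: 0.0139
gripper_force: 117.1
clock: 12.08
tcp_pos: [0.464, -0.104, 0.0984]
orientation: [-3.134, -0.199, -0.002]
contact_force: [-3.4, 1.9, 12.0]
grip_width: 0.0142
gripper_force: 117.6
```

```bash
python3 -m jog '[{"fingers":0,"x":0,"y":0,"z":-0.01,"rx":0,"ry":0,"rz":0},{"fingers":0,"x":0,"y":0,"z":-0.02,"rx":0,"ry":0,"rz":0},{"fingers":0,"x":0.01,"y":0,"z":-0.025,"rx":0,"ry":0,"rz":0},{"fingers":0,"x":0.02,"y":0,"z":-0.025,"rx":0,"ry":0,"rz":0},{"fingers":0,"x":0.02,"y":0,"z":-0.025,"rx":0,"ry":0,"rz":0},{"fingers":0,"x":0.02,"y":0,"z":-0.02,"rx":0,"ry":0,"rz":0},{"fingers":0,"x":0.02,"y":0,"z":-0.015,"rx":0,"ry":0,"rz":0},{"fingers":0,"x":0.01,"y":0,"z":-0.01,"rx":0,"ry":0,"rz":0}]' 120
python3 -m jog '[{"fingers":0,"x":0,"y":0,"z":0,"rx":3,"ry":0,"rz":0},{"fingers":0,"x":0,"y":0,"z":0,"rx":3,"ry":0,"rz":0},{"fingers":0,"x":0,"y":0,"z":0,"rx":3,"ry":0,"rz":0},{"fingers":0,"x":0,"y":0,"z":0,"rx":3,"ry":0,"rz":0},{"fingers":0,"x":0,"y":0,"z":0,"rx":3,"ry":0,"rz":0},{"fingers":0,"x":0,"y":0,"z":0,"rx":3,"ry":0,"rz":0},{"fingers":0,"x":0,"y":0,"z":0,"rx":2,"ry":0,"rz":0},{"fingers":0,"x":0,"y":0,"z":0,"rx":2,"ry":0,"rz":0}]'
python3 - <<'E'
from tgt import *
import cv2
im,d=r.grab_frame("scene");cv2.imwrite("pics/s4.png",cv2.resize(im[100:300,230:430,::-1],None,fx=3,fy=3))
delta([.56,-.09,.25],R0);print(r.get_obs()["joints"].round(3))
E
```

```text
clock: 13.08
tcp_pos: [0.5631, -0.0912, 0.2479]
orientation: [3.135, 0.199, -0.0]
contact_force: [-0.3, 0.8, -4.7]
grip_width: 0.0144
gripper_force: 117.4
clock: 14.08
tcp_pos: [0.5623, -0.0916, 0.2471]
orientation: [-2.751, -0.174, 0.035]
contact_force: [-1.2, -0.1, -3.8]
grip_width: 0.0144
gripper_force: 117.5
clock 14.125 tcp [ 0.5622 -0.0923  0.2469] w 0.0141 gf 117.64224171638489 F [-0.6 -0.  -4.3]
tool axes (cols)
 [[ 0.992  0.115 -0.048]
 [ 0.125 -0.919  0.374]
 [-0.001 -0.377 -0.926]]
tool shift [-0.0019 -0.0036 -0.0019]
turn deg [-22.13   0.05  -0.04]
[-0.227  0.449  0.654  1.744 -0.621  1.311 -0.791]
```

View pics/s4.png

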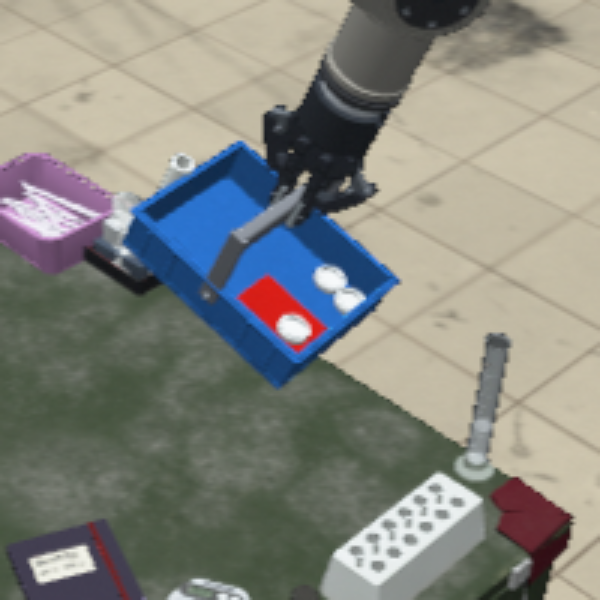

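All three lids have slid to the −x end, at (294,328), (349,298) and (331,277) in the crop. Now I tilt towards the red side.

```bash
python3 -m jog '[{"fingers":0,"x":0,"y":0,"z":0,"rx":0,"ry":3,"rz":0},{"fingers":0,"x":0,"y":0,"z":0,"rx":0,"ry":3,"rz":0},{"fingers":0,"x":0,"y":0,"z":0,"rx":0,"ry":3,"rz":0},{"fingers":0,"x":0,"y":0,"z":0,"rx":0,"ry":3,"rz":0},{"fingers":0,"x":0,"y":0,"z":0,"rx":0,"ry":3,"rz":0},{"fingers":0,"x":0,"y":0,"z":0,"rx":0,"ry":3,"rz":0},{"fingers":0,"x":0,"y":0,"z":0,"rx":0,"ry":2,"rz":0},{"fingers":0,"x":0,"y":0,"z":0,"rx":0,"ry":2,"rz":0}]' 120
python3 -m jog '[{"fingers":0,"x":0,"y":0,"z":0,"rx":0,"ry":0,"rz":0},{"fingers":0,"x":0,"y":0,"z":0,"rx":0,"ry":0,"rz":0},{"fingers":0,"x":0,"y":0,"z":0,"rx":0,"ry":0,"rz":0},{"fingers":0,"x":0,"y":0,"z":0,"rx":0,"ry":0,"rz":0},{"fingers":0,"x":0,"y":0,"z":0,"rx":0,"ry":0,"rz":0},{"fingers":0,"x":0,"y":0,"z":0,"rx":0,"ry":0,"rz":0},{"fingers":0,"x":0,"y":0,"z":0,"rx":0,"ry":0,"rz":0},{"fingers":0,"x":0,"y":0,"z":0,"rx":0,"ry":0,"rz":0}]'
python3 - <<'E'
from tgt import *
import cv2
im,d=r.grab_frame("scene");cv2.imwrite("pics/s5.png",cv2.resize(im[100:300,200:400,::-1],None,fx=3,fy=3))
delta([.56,-.09,.25],R0)
for t in("red_corner_foot","handle_grip","socket_mouth","red_patch","lid_1","marker_mid","pen_cup"):
  print(t,[(np.round(q["xyz"],3).tolist(),round(q["score"],2)) for q in r.landmark_of(t,"scene")[:4]])
E
```

```text
clock: 15.12
tcp_pos: [0.5626, -0.0914, 0.2473]
orientation: [-2.696, -0.069, -0.492]
contact_force: [0.7, -0.3, -4.1]
grip_width: 0.0139
gripper_force: 117.6
clock: 16.12
tcp_pos: [0.5626, -0.0916, 0.2473]
orientation: [-2.696, -0.068, -0.49]
contact_force: [0.7, -0.3, -4.6]
grip_width: 0.0141
gripper_force: 117.6
clock 16.175 tcp [ 0.5627 -0.0916  0.2473] w 0.0142 gf 117.6289701461792 F [-0.3  0.7 -4.5]
tool axes (cols)
 [[ 0.937  0.117  0.328]
 [-0.022 -0.92   0.392]
 [ 0.347 -0.375 -0.86 ]]
tool shift [-0.0016 -0.0028 -0.0026]
turn deg [-21.74 -21.72  -4.19]
red_corner_foot [([0.524, -0.151, 0.094], 0.88)]
handle_grip [([0.555, -0.098, 0.263], 0.61)]
socket_mouth [([0.558, 0.04, 0.258], 0.74)]
red_patch [([0.567, -0.106, 0.137], 0.57)]
lid_1 [([0.523, -0.152, 0.09], 0.72), ([0.572, -0.137, 0.124], 0.62), ([0.538, -0.106, 0.126], 0.52), ([0.542, -0.137, 0.114], 0.47)]
marker_mid [([0.439, 0.279, 0.07], 0.57), ([0.558, -0.1, 0.261], 0.54), ([0.344, 0.338, -0.001], 0.51), ([0.541, -0.137, 0.113], 0.45)]
pen_cup [([0.432, 0.269, -0.002], 0.85)]
```

View pics/s5.png

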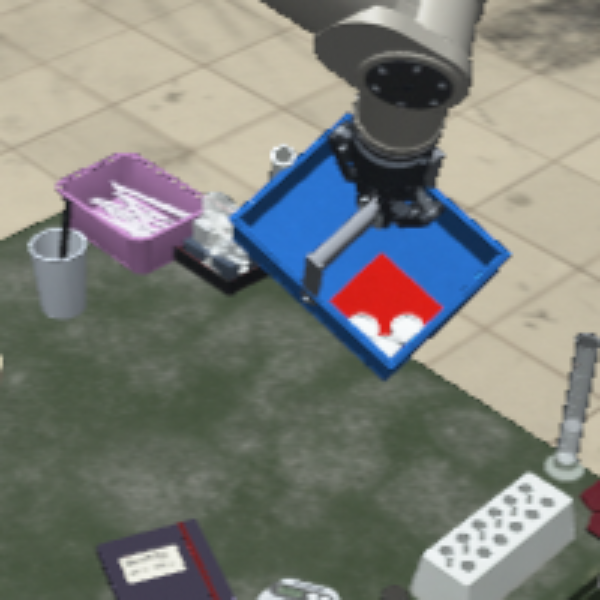

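All three lids lie in the red corner, around (362,325), (407,327) and (388,345). The marker stands in the cup at (62,240), the tote is tilted about 31°, and its red corner is about 90 mm above the bench. I'm handing in.

```bash
python3 -c "
from bench import r
print(r.hand_in())"
```

```text
the job is handed in; nothing more can be done
None
```

The job is handed in with no verdict returned: the marker stands in the pen cup, all three lids lie on the red square, and the tote is held tilted about 31° with its red corner about 90 mm above the bench.

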